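Line up the sample bottles by size

ROBOT

A 7-joint arm with a two-finger parallel gripper is mounted at the origin on the work surface. World frame = base frame: x ahead of the robot, y to its left, z up, the work surface at z = 0. Lengths are in m, angles in degrees, forces in N, time in s.
With the tool pointing down it reaches from about 0.425 to 0.875 m from the base axis. Payload 4.7 kg.
Tool frame: the origin (TCP) lies midway between the tips of the shut fingers; the grasp point (between the pads) lies env.grip_point_offset behind it (env.grip_point_offset is the distance from the TCP to the grasp point, in m); z points along the fingers, y is the line along which they close (so a half turn about z gives the same grasp; the last joint's range is limited). The gripper opens to 87 mm and grips with 3 to 60 N. Pads are 19 mm wide; open, the fingers measure 117 mm over their backs; the gripper's body (75 mm by 190 mm) begins 51 mm behind the grasp point.
Start: joints at [-69.666, 18.392, -4.016, 83.108, 1.295, 78.541, -3.26], TCP at [0.217, 0.613, 0.223] pointing down, gripper open.
Joint ranges: [-163.93, 163.93], [-17.29, 119.83], [-79.2, 71.16], [3.27, 140.29], [-89.18, 269.18], [5.43, 117.66], [-154.24, 154.24]. Speed limits (degrees/s): [147.25, 147.25, 180, 180, 180, 180, 180].

INTERFACE

Orientations are given as [roll, pitch, yaw] about the fixed x, y, z axes, in that order (R = Rz(yaw) Ry(pitch) Rx(roll)).
In Python, from cell import env gives the robot as it stands.
- The arm moves only by the shell command python3 -m creep 'ROWS' [FORCE]. ROWS is a JSON object of lists of equal length, an entry for each row: "translation": the shift along the tool's x, y, z in units of 0.08 m (1.0 is 0.08 m), a list of three; "turn": the turn, a rotation vector about the tool's x, y, z in units of 180 degrees (1.0 is 180 degrees), a list of three; "grip": the opening, from 0 (shut) to 1 (fully open). In form: {"translation": [[x, y, z], ...], "turn": [[ax, ay, az], ...], "grip": [grip, ...]}. A call has 1 to 5 rows; each row shifts and turns the commanded pose from where the row before left it, along the tool's axes as they then stand; what a row does not reach is not made up. A row lasts 1/8 s, in which the tool goes at most 62.5 mm and 10.7 degrees, less where a joint would pass 70% of its speed; a pose out of reach is approached as far as the arm can. A call with a number of a shift or a turn outside -1 to 1 is refused whole. A call with a gripper value outside its range is refused whole. The fingers move at their own pace and stop on an object; FORCE is the grip in N (left out, the last holds). Time passes only in rows, so rows that do not move let the fingers close. It gives the time, the measured TCP pose, the force, the opening and the grip force at its end, in the units of the state.
- env.get_obs(): the state, without advancing time (a new reading comes with each control period).
- env.read_camera(name): name is "scene" or "top" or "wrist"; returns a dict with "frame" (480x640x3 uint8, red, green, blue), "z_map" (480x640 float32, m along the optical axis (not along the pixel's ray), 0 where there is no reading), "K" (3x3 intrinsics, pixels), "rvec" (rotation vector, rad) and "tvec" (3), from world to camera coordinates, as OpenCV has them. Camera axes: x right, y down, z forward; pixel columns grow to the right and rows downward; lengths in m; the calibration is good to about 2 mm. A picture is of the moment at which its call begins.
- env.sign_off(): hands the job in; it is judged then, once.
The state is a dict: "time_s": time; "qpos": joint angles; "joint_velocities": joint speeds; "effort": joint torques, N m; "tool_pos": TCP position; "tool_rot": TCP orientation; "force": force on the tool from outside, world axes, zero at the start; "wrist_torque": the same for the moment, N m; "grip_width": finger opening in m; "grasp_force": force on a finger pad.
Only numpy, scipy, OpenCV 4.12 (cv2) and the standard library are available. Lean on these libraries where they do the work, as an engineer would, in place of code of your own. Each camera call takes 0.05 s, during which the arm holds its last target. There are 200 camera calls.

TASK

Line up the four amber sample bottles in order of size on the row of round marks: the smallest on the mark next to the green tile, then each larger one on the next mark, the largest next to the orange tile. Stand each bottle upright and centred on its mark, let go of them all, and never tip one over on the way.

Things in the scene. Friction and masses are not known exactly. Their poses are not given: they have to be found in the camera images.
- bottle_s_mid (a point): the smallest of four amber glass bottles with white label and black cap, upright, round: 22 mm diameter over its straight lowest 30 mm, 46 mm high in all with narrower cap, about 0.025 kg. This point: on its axis half-way up (23 mm above its underside); z up. It starts on a 2 mm blue mat running along world y; small pots (33 mm across, 23 mm high) stand between bottles, so its sides towards and away from the robot are free
- bottle_m_mid (a point): the second smallest of four amber glass bottles with white label and black cap, upright, round: 29 mm diameter over its straight lowest 39 mm, 60 mm high in all with narrower cap, about 0.045 kg. This point: on its axis half-way up (30 mm above its underside); z up. It starts on a 2 mm blue mat running along world y; small pots (33 mm across, 23 mm high) stand between bottles, so its sides towards and away from the robot are free
- bottle_l_mid (a point): the second largest of four amber glass bottles with white label and black cap, upright, round: 36 mm diameter over its straight lowest 48 mm, 74 mm high in all with narrower cap, about 0.08 kg. This point: on its axis half-way up (37 mm above its underside); z up. It starts on a 2 mm blue mat running along world y; small pots (33 mm across, 23 mm high) stand between bottles, so its sides towards and away from the robot are free
- bottle_xl_mid (a point): the largest of four amber glass bottles with white label and black cap, upright, round: 43 mm diameter over its straight lowest 57 mm, 88 mm high in all with narrower cap, about 0.125 kg. This point: on its axis half-way up (44 mm above its underside); z up. It starts on a 2 mm blue mat running along world y; small pots (33 mm across, 23 mm high) stand between bottles, so its sides towards and away from the robot are free
- mark1: round flat mark, a white disc with black rim and centre dot, 54 mm across, printed on the grey strip (100 x 420 mm, top 6 mm above the table): an end mark. Fixed; the four look alike and lie in a straight row in the order mark1, mark2, mark3, mark4. Origin at its centre, on the strip's top surface, on which a bottle stands; y points along the row
- mark2: round flat mark, a white disc with black rim and centre dot, 54 mm across, printed on the grey strip (100 x 420 mm, top 6 mm above the table): an inner mark, 80 mm from mark1. Fixed; the four look alike and lie in a straight row in the order mark1, mark2, mark3, mark4. Origin at its centre, on the strip's top surface, on which a bottle stands; y points along the row
- mark3: round flat mark, a white disc with black rim and centre dot, 54 mm across, printed on the grey strip (100 x 420 mm, top 6 mm above the table): an inner mark, 80 mm from mark2. Fixed; the four look alike and lie in a straight row in the order mark1, mark2, mark3, mark4. Origin at its centre, on the strip's top surface, on which a bottle stands; y points along the row
- mark4: round flat mark, a white disc with black rim and centre dot, 54 mm across, printed on the grey strip (100 x 420 mm, top 6 mm above the table): the other end mark, 80 mm from mark3. Fixed; the four look alike and lie in a straight row in the order mark1, mark2, mark3, mark4. Origin at its centre, on the strip's top surface, on which a bottle stands; y points along the row
- green_tile: green flat tile, 70 mm across the strip x 35 mm along it x 4 mm, fixed on the strip at one end of the row of marks, 60 mm beyond the end mark (which end, varies); the smallest bottle belongs at this end. Origin at the centre of its underside
- orange_tile: orange flat tile, 70 mm across the strip x 35 mm along it x 4 mm, fixed on the strip at one end of the row of marks, 60 mm beyond the end mark (which end, varies); the largest bottle belongs at this end. Origin at the centre of its underside
Things that resemble listed ones, but are neither listed nor needed, are in the scene too. What is shaped like the part that bears bottle_m_mid but pink is not meant.

How it is judged:
By the outcome, as a careful person would: the job done as asked, in the order asked, and still so for the second after the job is handed in, with the robot touching nothing.
It also fails if it takes over 80 s, if anything falls off the work surface, if the arm or the gripper's body presses on something with over 40 N, if the wrist force passes 120 N, or if a joint passes its speed limit or range.

## Working session

There is one attempt and no reset: what is moved stays moved. The work goes in short steps, Python scripts to look and compute and a shell command to move; the robot and the scene stay as the last step left them, time stands still between calls to the robot, and variables do not carry over. Pictures are saved under pics/ and viewed, at most 14 in all, crops included, and the job is handed in when it is done.

```bash
mkdir -p pics; ls
python3 - <<'E'
from cell import env
import cv2,numpy as np
print(env.get_obs(), env.grip_point_offset)
for n in("top","scene"):
    c=env.read_camera(n); cv2.imwrite(f"pics/{n}0.png",c["frame"][:,:,::-1]); np.savez(f"{n}0.npz",**c); print(c["K"],c["rvec"],c["tvec"])
E
```

```text
pics
{'time_s': 0.0, 'qpos': array([-69.66612778,  18.43924128,  -4.01632772,  83.17511995,
         1.29507869,  78.54033928,  -3.25888477]), 'joint_velocities': array([-0.04409258,  0.00941598, -0.02007984,  0.00331176,  0.06582534,
       -0.00612917, -0.03973095]), 'effort': array([-2.47029431e-05, -4.91283882e+01, -4.04010639e-01, -3.12530029e+01,
       -6.39976957e-02,  4.35311103e-02,  1.65071133e-04]), 'tool_pos': array([0.21710779, 0.61208219, 0.22145765]), 'tool_rot': array([-1.79890551e+02,  5.56967353e-03,  1.60477774e+02]), 'force': array([ 0.59419404,  0.23139536, -0.34828013]), 'wrist_torque': array([ 0.00753522, -0.03674648, -0.00879806]), 'grasp_force': 0.0, 'grip_width': 0.08717317947372112} 0.0187
[[511.11975583   0.         325.75297098]
 [  0.         511.11975583 236.00295239]
 [  0.           0.           1.        ]] [ 2.17414438 -2.13663476  0.122979  ] [0.00195357 0.53624435 0.9334394 ]
[[444.32614219   0.         320.85814913]
 [  0.         444.32614219 239.64927172]
 [  0.           0.           1.        ]] [ 2.29632165  1.2059064  -0.36326814] [-0.29600941 -0.33790248  1.01976811]
```

View pics/top0.png

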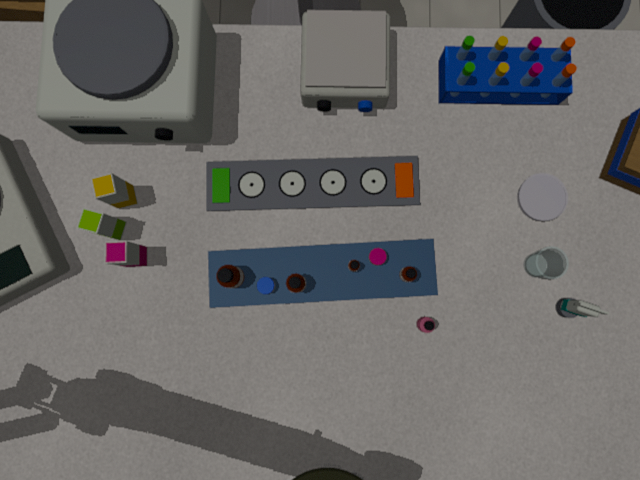

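View pics/scene0.png

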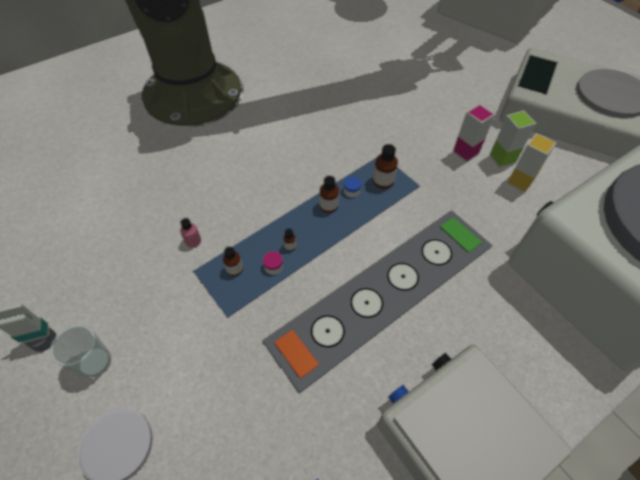

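The top view shows the bottles on the mat: XL at about (229,276), L (296,283), S (354,266) and M (409,274). The pots are at (265,286) and (379,257), and the pink decoy stands off the mat at (427,324). The marks are at (251,184), (292,183), (332,182) and (373,181), with green on the left (+y) and orange on the right.

```bash
cat > h.py <<'E'
import numpy as np,cv2
def cloud(c):
    K=c["K"];z=c["z_map"].astype(float);v,u=np.mgrid[:z.shape[0],:z.shape[1]]
    P=np.stack([(u-K[0,2])/K[0,0]*z,(v-K[1,2])/K[1,1]*z,z],-1)
    R=cv2.Rodrigues(c["rvec"])[0]
    W=(P-c["tvec"].ravel())@R
    W[z==0]=np.nan
    return W
def ray(c,u,v,h):
    K=c["K"];R=cv2.Rodrigues(c["rvec"])[0];o=-R.T@c["tvec"].ravel()
    d=R.T@np.linalg.solve(K,[u,v,1.]);return o+d*(h-o[2])/d[2]
def proj(c,p): return cv2.projectPoints(np.array(p,float).reshape(-1,3),c["rvec"],c["tvec"],c["K"],None)[0].reshape(-1,2)
E
python3 - <<'E'
from h import *
c=dict(np.load("top0.npz"));s=dict(np.load("scene0.npz"));W=cloud(c);S=cloud(s)
np.set_printoptions(precision=4,suppress=True)
for n,u,v in[("XL",229,276),("L",296,283),("S",354,266),("M",409,274),("potb",265,286),("potm",379,257),("pink",427,324)]:
    p=W[v-14:v+15,u-16:u+17].reshape(-1,3);p=p[p[:,2]>.009]
    zt=np.percentile(p[:,2],98);t=p[p[:,2]>zt-.005]
    ctr=(t[:,:2].min(0)+t[:,:2].max(0))/2
    q=S.reshape(-1,3);q=q[(np.hypot(*(q[:,:2]-ctr).T)<.03)&(q[:,2]>.01)];zs=np.percentile(q[:,2],98);ts=q[q[:,2]>zs-.005]
    print(n,ctr,zt,np.ptp(t[:,:2],axis=0),len(t),"| all",(p[:,:2].min(0)+p[:,:2].max(0))/2,"| scene",(ts[:,:2].min(0)+ts[:,:2].max(0))/2,zs,len(ts))
g=c["frame"].astype(int)
for cam,im,pts in[("top",c,[(251,184),(292,183),(332,182),(373,181)]),("scene",s,[(437,252),(403,276),(367,302),(327,331)])]:
  f=im["frame"]; m=((f.min(2)>130)&(np.ptp(f,axis=2)<45)).astype(np.uint8)
  # white disc blob -> hull centroid
  for u,v in pts:
    n,l,st,ce=cv2.connectedComponentsWithStats(m[v-22:v+22,u-22:u+22])
    k=1+np.argmin(np.hypot(*(ce[1:]-22).T)+(st[1:,4]<30)*99)
    yy,xx=np.nonzero(l==k);(e,ax,_)=cv2.fitEllipse(cv2.convexHull(np.c_[xx,yy].astype(np.float32)))
    print(cam,e[0]+u-22,e[1]+v-22,ax,ray(im,e[0]+u-22,e[1]+v-22,.006))
print("strip z",[W[v,u] for u,v in[(272,184),(312,183),(352,182)]], "mat",W[276,325],"table",W[340,320])
def crop(c,x0,y0,x1,y1,k): return cv2.resize(c["frame"][y0:y1,x0:x1,::-1],None,fx=k,fy=k,interpolation=cv2.INTER_CUBIC)
cv2.imwrite("pics/crop1.png",crop(c,200,150,450,345,3))
E
```

```text
XL [0.456 0.189] 0.09244531997879615 [0.0231 0.0258] 151 | all [0.4558 0.1891] | scene [0.4582 0.1897] 0.09127355005223874 132
L [0.4463 0.067 ] 0.07821867432490769 [0.0198 0.0199] 108 | all [0.4454 0.0655] | scene [0.4488 0.0657] 0.07751726875249425 103
S [ 0.4821 -0.0411] 0.05061064161214851 [0.0132 0.0131] 47 | all [ 0.4894 -0.0529] | scene [ 0.4841 -0.0417] 0.04945154802825059 61
M [ 0.4675 -0.144 ] 0.06374473801444763 [0.0147 0.0168] 72 | all [ 0.4663 -0.1434] | scene [ 0.4692 -0.1445] 0.06367791774622354 83
potb [0.4412 0.1241] 0.028186887009583397 [0.032  0.0308] 198 | all [0.4412 0.1241] | scene [0.4433 0.1244] 0.027428560806394837 187
potm [ 0.4996 -0.0865] 0.028459498766978064 [0.0323 0.0304] 183 | all [ 0.4996 -0.0866] | scene [ 0.5026 -0.0869] 0.027328696027270682 265
pink [ 0.3731 -0.1767] 0.0621718718737158 [0.0143 0.0163] 69 | all [ 0.3735 -0.1769] | scene [ 0.3756 -0.177 ] 0.061648152132570924 78
top 251.3351764678955 184.24766159057617 (20.4898681640625, 21.34907341003418) [0.6395 0.1598 0.006 ]
top 291.8854789733887 183.05118560791016 (20.560388565063477, 21.061565399169922) [0.6432 0.08   0.006 ]
top 335.56471252441406 183.89151763916016 (13.508811950683594, 18.769107818603516) [ 0.6429 -0.006   0.006 ]Traceback (most recent call last):
  File "<stdin>", line 17, in <module>
cv2.error: OpenCV(4.12.0) /io/opencv/modules/imgproc/src/shapedescr.cpp:361: error: (-201:Incorrect size of input array) There should be at least 5 points to fit the ellipse in function 'fitEllipseNoDirect'
```

Run:
```python
from h import *
c=dict(np.load("top0.npz"));s=dict(np.load("scene0.npz"));W=cloud(c)
np.set_printoptions(precision=4,suppress=True)
for cam,im,pts in[("top",c,[(251,184),(292,183),(332,182),(373,181)]),("scene",s,[(437,252),(403,276),(367,302),(327,331)])]:
  f=im["frame"].astype(int)
  for u,v in pts:
    b=f[v-17:v+18,u-17:u+18]; m=(b.min(2)>(60+b.max())*.5 -5).astype(np.uint8)
    n,l,st,ce=cv2.connectedComponentsWithStats(m); k=1+st[1:,4].argmax()
    yy,xx=np.nonzero(l==k);(e,ax,_)=cv2.fitEllipse(cv2.convexHull(np.c_[xx,yy].astype(np.float32)))
    print(cam,b.max(),e[0]+u-17,e[1]+v-17,ax,ray(im,e[0]+u-17,e[1]+v-17,.006))
print("strip z",[W[v,u] for u,v in[(272,184),(312,183),(352,182)]], "mat",W[276,325],"table",W[340,320])
cv2.imwrite("pics/crop1.png",cv2.resize(c["frame"][150:345,200:450,::-1],None,fx=3,fy=3,interpolation=cv2.INTER_CUBIC))
```

```text
top 143 251.10004806518555 184.25167274475098 (22.352981567382812, 23.007030487060547) [0.6395 0.1603 0.006 ]
top 142 291.73755073547363 183.1015682220459 (22.572282791137695, 22.90762710571289) [0.6431 0.0803 0.006 ]
top 141 332.3317108154297 181.94095039367676 (22.62859535217285, 22.879125595092773) [0.6467 0.0005 0.006 ]
top 140 373.0590534210205 180.7726593017578 (22.604551315307617, 22.875991821289062) [ 0.6504 -0.0796  0.006 ]
scene 168 436.37054443359375 251.73884963989258 (21.61781120300293, 26.68492317199707) [0.6406 0.1616 0.006 ]
scene 169 402.6583957672119 276.10615158081055 (23.087337493896484, 27.678308486938477) [0.6443 0.0817 0.006 ]
scene 169 366.4437942504883 302.3960781097412 (25.321046829223633, 28.35416030883789) [0.6482 0.0016 0.006 ]
scene 169 327.2989673614502 330.66858673095703 (27.444385528564453, 29.472576141357422) [ 0.6519 -0.0784  0.006 ]
strip z [array([0.6414, 0.1195, 0.0025]), array([0.6438, 0.0404, 0.0064]), array([ 0.6477, -0.0383,  0.004 ])] mat [0.462  0.0116 0.0014] table [0.3402 0.019  0.0003]
```

View pics/crop1.png

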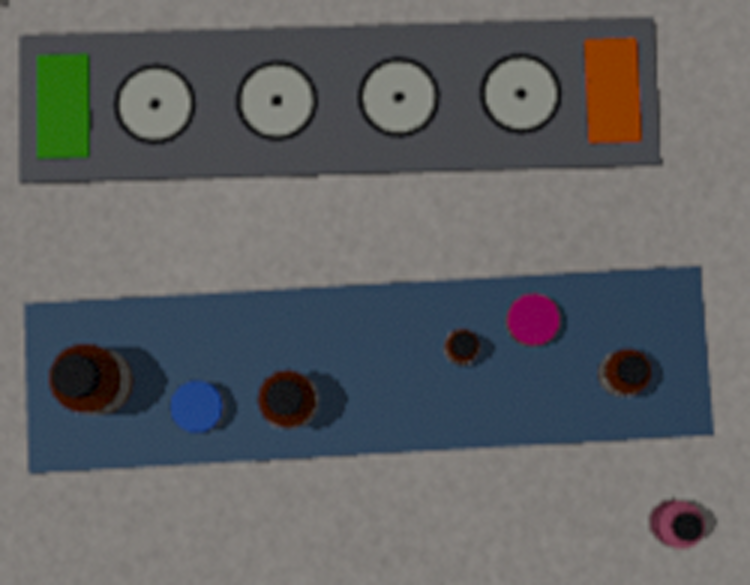

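The crop confirms it: the amber M is at crop (630,372), and the pink look-alike at (680,524) is off the mat and not meant. I'll turn to yaw 90 first, so that tool x = +y, tool y = +x and tool z = down.

```bash
python3 -m creep '{"translation":[[0,0,0],[0,0,0],[0,0,0],[0,0,0],[0,0,0]],"turn":[[0,0,0.056],[0,0,0.056],[0,0,0.056],[0,0,0.056],[0,0,0.056]],"grip":[1,1,1,1,1]}' 20
python3 -m creep '{"translation":[[0,0,0],[0,0,0],[0,0,0]],"turn":[[0,0,0.056],[0,0,0.0556],[0,0,0]],"grip":[1,1,1]}'
```

```text
time_s: 0.72
tool_pos: [0.2172, 0.6123, 0.2219]
tool_rot: [-180.0, 0.1, 109.7]
force: [-0.2, 0.9, 1.1]
grip_width: 0.0872
grasp_force: 0.0
time_s: 1.1
tool_pos: [0.2171, 0.6124, 0.222]
tool_rot: [-180.0, 0.1, 90.1]
force: [-0.2, -1.0, 0.2]
grip_width: 0.0866
grasp_force: 0.0
```

```bash
python3 -m creep '{"translation":[[-0.53,0.3,0],[-0.53,0.3,0],[-0.53,0.3,0],[-0.53,0.3,0],[-0.53,0.3,0]],"turn":[[0,0,0],[0,0,0],[0,0,0],[0,0,0],[0,0,0]],"grip":[1,1,1,1,1]}'
python3 -m creep '{"translation":[[-0.53,0.3,0],[-0.53,0.3,0],[-0.53,0.3,0],[-0.53,0.3,0],[-0.53,0.3,0]],"turn":[[0,0,0],[0,0,0],[0,0,0],[0,0,0],[0,0,0]],"grip":[1,1,1,1,1]}'
python3 -m creep '{"translation":[[0,0,0],[0,0,0]],"turn":[[0,0,0],[0,0,0]],"grip":[1,1]}'
python3 - <<'E'
from cell import env
from h import *
c=env.read_camera("wrist");o=env.get_obs();print(o["tool_pos"],o["qpos"])
cv2.imwrite("pics/w1.png",c["frame"][:,:,::-1]);np.savez("w1.npz",**c)
R=cv2.Rodrigues(c["rvec"])[0];print(-R.T@c["tvec"].ravel(),R)
for p in[[.457,.1893,.09],[.457,.1893,.002],[.4475,.0663,.076]]:print(proj(c,p))
E
```

```text
time_s: 1.72
tool_pos: [0.3379, 0.399, 0.2225]
tool_rot: [180.0, 0.0, 90.2]
force: [0.3, 0.4, 0.6]
grip_width: 0.0871
grasp_force: 0.0
time_s: 2.35
tool_pos: [0.4577, 0.1871, 0.2226]
tool_rot: [180.0, -0.0, 90.2]
force: [0.1, 0.9, 0.5]
grip_width: 0.0869
grasp_force: 0.0
time_s: 2.6
tool_pos: [0.4567, 0.1891, 0.2225]
tool_rot: [-180.0, -0.0, 90.1]
force: [-0.2, 0.4, -0.7]
grip_width: 0.087
grasp_force: 0.0
[0.4565174  0.18975643 0.22244938] [-51.27658313  -1.42003284  25.41096901 105.48780753   0.59613897
  75.80602627 -25.84340785]
[0.45609402 0.26590096 0.38542708] [[ 9.99998912e-01  1.42130423e-03 -3.94990301e-04]
 [ 1.47498252e-03 -9.59107810e-01  2.83037157e-01]
 [ 2.34436268e-05 -2.83037432e-01 -9.59108863e-01]]
[[319.19304588 228.98683714]]
[[318.99756063 209.17791842]]
[[309.49605288 343.20943378]]
```

View pics/w1.png

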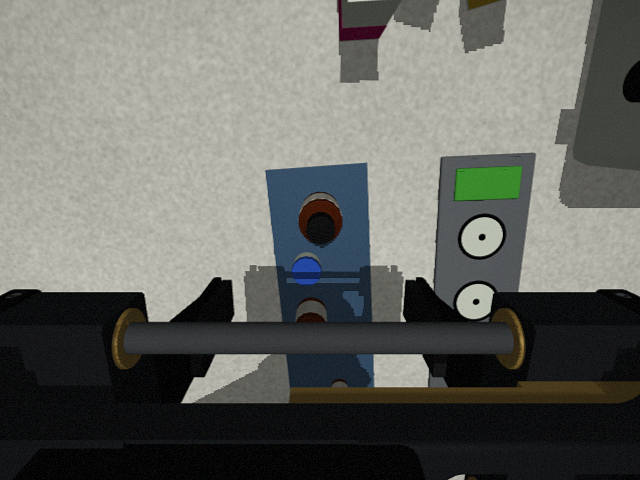

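The wrist view shows the XL cap at about (321,229), against a predicted (319,229), so it is centred between the fingers. Next I'll descend and grip.

```bash
python3 -m creep '{"translation":[[0,0,0.6],[0,0,0.6],[0,0,0.6],[0,0,0.4],[0,0,0.2]],"turn":[[0,0,0],[0,0,0],[0,0,0],[0,0,0],[0,0,0]],"grip":[1,1,1,1,1]}'
python3 -m creep '{"translation":[[0,0,0],[0,0,0],[0,0,0],[0,0,0],[0,0,0]],"turn":[[0,0,0],[0,0,0],[0,0,0],[0,0,0],[0,0,0]],"grip":[1,0.7,0.6,0.5,0.4]}' 15
python3 -m creep '{"translation":[[0,0,0],[0,0,0],[0,0,0]],"turn":[[0,0,0],[0,0,0],[0,0,0]],"grip":[0.3,0.3,0.3]}'
python3 - <<'E'
from cell import env
from h import *
c=env.read_camera("wrist")
cv2.imwrite("pics/w2.png",c["frame"][:,:,::-1])
print(proj(c,[.457,.1893,.09]),proj(c,[.4565,.1895,.09]))
E
```

```text
time_s: 3.28
tool_pos: [0.4554, 0.1895, 0.0287]
tool_rot: [-179.8, 0.1, 90.2]
force: [0.5, 0.4, 0.4]
grip_width: 0.087
grasp_force: 0.0
time_s: 3.9
tool_pos: [0.4575, 0.1887, 0.031]
tool_rot: [180.0, -0.0, 90.0]
force: [-0.1, -0.9, 0.8]
grip_width: 0.0552
grasp_force: 0.0
time_s: 4.28
tool_pos: [0.4574, 0.1886, 0.0307]
tool_rot: [180.0, -0.0, 90.0]
force: [1.2, -0.5, 1.4]
grip_width: 0.0423
grasp_force: 15.0
[[318.90723279 366.52235146]] [[317.46359392 366.0290595 ]]
```

View pics/w2.png

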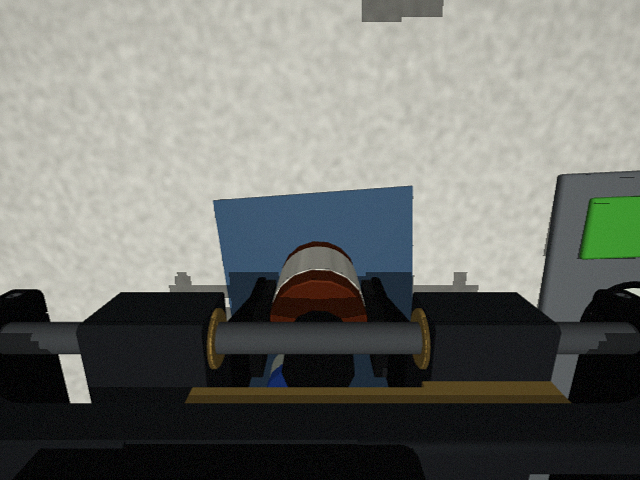

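```bash
python3 -m creep '{"translation":[[0,0,-0.2],[0,0,-0.4],[0,0,-0.5],[0,0,-0.4],[0,0,0]],"turn":[[0,0,0],[0,0,0],[0,0,0],[0,0,0],[0,0,0]],"grip":[0.3,0.3,0.3,0.3,0.3]}'
python3 -m creep '{"translation":[[-0.14,0.101,0],[-0.28,0.202,0],[-0.28,0.202,0],[-0.28,0.202,0],[-0.28,0.202,0]],"turn":[[0,0,0],[0,0,0],[0,0,0],[0,0,0],[0,0,0]],"grip":[0.3,0.3,0.3,0.3,0.3]}'
python3 -m creep '{"translation":[[-0.28,0.202,0],[-0.28,0.202,0],[-0.28,0.202,0],[-0.28,0.202,0],[-0.28,0.202,0]],"turn":[[0,0,0],[0,0,0],[0,0,0],[0,0,0],[0,0,0]],"grip":[0.3,0.3,0.3,0.3,0.3]}'
python3 -m creep '{"translation":[[-0.28,0.202,0],[-0.28,0.202,0],[-0.14,0.101,0],[0,0,0],[0,0,0]],"turn":[[0,0,0],[0,0,0],[0,0,0],[0,0,0],[0,0,0]],"grip":[0.3,0.3,0.3,0.3,0.3]}'
```

```text
time_s: 4.95
tool_pos: [0.459, 0.1894, 0.1539]
tool_rot: [179.7, -0.2, 90.0]
force: [0.6, -0.9, -1.8]
grip_width: 0.0428
grasp_force: 15.0
time_s: 5.58
tool_pos: [0.5296, 0.0855, 0.1489]
tool_rot: [-179.8, 0.1, 89.9]
force: [-0.2, -0.2, -0.7]
grip_width: 0.0426
grasp_force: 15.0
time_s: 6.2
tool_pos: [0.6101, -0.0265, 0.1488]
tool_rot: [-179.8, 0.1, 89.9]
force: [1.2, 0.2, -0.8]
grip_width: 0.0422
grasp_force: 15.0
time_s: 6.82
tool_pos: [0.6505, -0.0791, 0.15]
tool_rot: [-179.9, -0.1, 90.0]
force: [0.2, 0.8, -1.3]
grip_width: 0.0427
grasp_force: 15.0
```

```bash
python3 -m creep '{"translation":[[0,0.01,0.3],[0,0,0.5],[0,0,0.4],[0,0,0.15],[0,0,0.06]],"turn":[[0,0,0],[0,0,0],[0,0,0],[0,0,0],[0,0,0]],"grip":[0.3,0.3,0.3,0.3,0.3]}'
python3 -m creep '{"translation":[[0,0,0],[0,0,0]],"turn":[[0,0,0],[0,0,0]],"grip":[0.3,0.3]}'
python3 - <<'E'
from cell import env
from h import *
c=env.read_camera("scene");cv2.imwrite("pics/s2.png",cv2.resize(c["frame"][200:420,230:520,::-1],None,fx=2.5,fy=2.5,interpolation=cv2.INTER_CUBIC));np.savez("s2.npz",**c)
print(env.get_obs()["tool_pos"])
E
```

```text
time_s: 7.45
tool_pos: [0.6519, -0.0794, 0.0378]
tool_rot: [180.0, -0.0, 90.0]
force: [-0.5, -0.0, -1.0]
grip_width: 0.0427
grasp_force: 15.0
time_s: 7.7
tool_pos: [0.6528, -0.0803, 0.0392]
tool_rot: [179.9, -0.0, 90.0]
force: [0.1, 0.4, -0.8]
grip_width: 0.0426
grasp_force: 15.0
[ 0.65272902 -0.08036166  0.03908255]
```

View pics/s2.png

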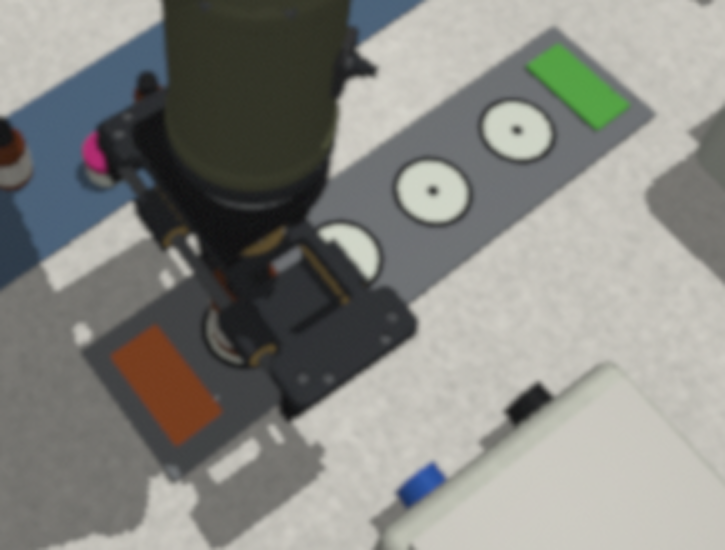

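```bash
python3 -m creep '{"translation":[[0.008,-0.013,0.03],[0,0,0],[0,0,0],[0,0,0]],"turn":[[0,0,0],[0,0,0],[0,0,0],[0,0,0]],"grip":[0.3,0.3,0.3,0.3]}'
python3 -m creep '{"translation":[[0,0,0.02],[0,0,0],[0,0,0]],"turn":[[0,0,0],[0,0,0],[0,0,0]],"grip":[0.3,0.3,0.3]}'
```

```text
time_s: 8.25
tool_pos: [0.6509, -0.0796, 0.0354]
tool_rot: [180.0, -0.0, 90.0]
force: [-0.2, -0.1, -0.7]
grip_width: 0.0422
grasp_force: 15.0
time_s: 8.62
tool_pos: [0.651, -0.0797, 0.0347]
tool_rot: [180.0, -0.0, 90.0]
force: [-2.3, 0.4, 5.7]
grip_width: 0.0427
grasp_force: 15.0
```

```bash
python3 -m creep '{"translation":[[0,0,0],[0,0,0],[0,0,0],[0,0,0],[0,0,-0.2]],"turn":[[0,0,0],[0,0,0],[0,0,0],[0,0,0],[0,0,0]],"grip":[0.55,0.65,0.8,0.8,0.8]}'
python3 -m creep '{"translation":[[0,0,-0.5],[0,0,-0.5],[0,0,-0.3],[0,0,0]],"turn":[[0,0,0],[0,0,0],[0,0,0],[0,0,0]],"grip":[1,1,1,1]}'
python3 -m creep '{"translation":[[0.228,-0.318,0],[0.228,-0.318,0],[0.228,-0.318,0],[0.228,-0.318,0]],"turn":[[0,0,0],[0,0,0],[0,0,0],[0,0,0]],"grip":[1,1,1,1]}'
python3 -m creep '{"translation":[[0.228,-0.318,0],[0.228,-0.318,0],[0.228,-0.318,0],[0.228,-0.318,0],[0,0,0]],"turn":[[0,0,0],[0,0,0],[0,0,0],[0,0,0],[0,0,0]],"grip":[1,1,1,1,1]}'
cat > chk.py <<'E'
import sys
from cell import env
from h import *
np.set_printoptions(precision=4,suppress=True)
M=[[.6395,.1603],[.6431,.0803],[.6467,.0003],[.6504,-.0796]]  # top
Ms=[[.6406,.1616],[.6443,.0816],[.6482,.0016],[.6519,-.0784]]
for n,MM in(("top",M),("scene",Ms)):
    c=env.read_camera(n);W=cloud(c).reshape(-1,3)
    for k in map(int,sys.argv[1:]):
        q=W[np.hypot(*(W[:,:2]-MM[k]).T)<.035];q=q[(q[:,2]>.03)&(q[:,2]<.105)]
        zt=np.percentile(q[:,2],98);t=q[q[:,2]>zt-.005]
        ctr=(t[:,:2].min(0)+t[:,:2].max(0))/2
        print(n,k,"err mm",(ctr-MM[k])*1e3,"z",zt,"ext",np.ptp(t[:,:2],axis=0),len(t))
    cv2.imwrite(f"pics/last_{n}.png",c["frame"][:,:,::-1])
print(env.get_obs()["tool_pos"])
E
python3 chk.py 3
```

```text
time_s: 9.25
tool_pos: [0.6496, -0.0794, 0.0489]
tool_rot: [-179.8, -0.0, 90.0]
force: [-0.8, 0.7, -0.5]
grip_width: 0.0686
grasp_force: 0.0
time_s: 9.75
tool_pos: [0.6526, -0.0802, 0.1574]
tool_rot: [179.7, -0.0, 90.0]
force: [-1.0, 0.2, 0.5]
grip_width: 0.0866
grasp_force: 0.0
time_s: 10.25
tool_pos: [0.5476, -0.0061, 0.1529]
tool_rot: [-179.9, 0.0, 90.0]
force: [-0.1, -0.6, 0.6]
grip_width: 0.0871
grasp_force: 0.0
time_s: 10.88
tool_pos: [0.4453, 0.0678, 0.1531]
tool_rot: [-179.9, -0.1, 90.2]
force: [0.9, -0.9, 0.3]
grip_width: 0.0871
grasp_force: 0.0
top 3 err mm [-1.8055  1.2845] z 0.09611136843163616 ext [0.0245 0.0234] 144
scene 3 err mm [-0.8524 -0.2825] z 0.09582209044392219 ext [0.0249 0.0249] 247
[0.4473 0.0661 0.1536]
```

XL stands centred to within about 1–2 mm. Now L.

```bash
python3 -m creep '{"translation":[[0,0,0.3],[0,0,0.5],[0,0,0.5],[0,0,0.3],[0,0,0.05]],"turn":[[0,0,0],[0,0,0],[0,0,0],[0,0,0],[0,0,0]],"grip":[1,1,1,1,1]}'
python3 -m creep '{"translation":[[0,0,0],[0,0,0],[0,0,0],[0,0,0],[0,0,0]],"turn":[[0,0,0],[0,0,0],[0,0,0],[0,0,0],[0,0,0]],"grip":[1,0.7,0.6,0.5,0.4]}' 12
python3 -m creep '{"translation":[[0,0,0],[0,0,0],[0,0,0],[0,0,0]],"turn":[[0,0,0],[0,0,0],[0,0,0],[0,0,0]],"grip":[0.3,0.2,0.2,0.2]}'
python3 -c "
from cell import env
print(env.get_obs()['tool_pos'],env.get_obs()['tool_rot'])"
```

```text
time_s: 11.6
tool_pos: [0.4465, 0.0647, 0.0202]
tool_rot: [-179.8, 0.2, 89.9]
force: [0.1, 0.4, 0.5]
grip_width: 0.087
grasp_force: 0.0
time_s: 12.22
tool_pos: [0.4475, 0.0665, 0.022]
tool_rot: [180.0, -0.0, 90.0]
force: [-0.5, -0.1, 0.1]
grip_width: 0.0549
grasp_force: 0.0
time_s: 12.72
tool_pos: [0.4474, 0.0663, 0.0218]
tool_rot: [180.0, -0.0, 90.0]
force: [-0.0, -1.1, -0.2]
grip_width: 0.0356
grasp_force: 12.0
[0.4473933  0.0663465  0.02177206] [ 1.79990711e+02 -3.06892302e-03  8.99844391e+01]
```

```bash
python3 -m creep '{"translation":[[0,0,-0.2],[0,0,-0.4],[0,0,-0.4],[0,0,-0.2],[0,0,0]],"turn":[[0,0,0],[0,0,0],[0,0,0],[0,0,0],[0,0,0]],"grip":[0.2,0.2,0.2,0.2,0.2]}'
python3 -m creep '{"translation":[[-0.046,0.139,0],[-0.091,0.278,0],[-0.091,0.278,0],[-0.091,0.278,0],[-0.091,0.278,0]],"turn":[[0,0,0],[0,0,0],[0,0,0],[0,0,0],[0,0,0]],"grip":[0.2,0.2,0.2,0.2,0.2]}'
python3 -m creep '{"translation":[[-0.091,0.278,0],[-0.091,0.278,0],[-0.091,0.278,0],[-0.091,0.278,0],[-0.046,0.139,0]],"turn":[[0,0,0],[0,0,0],[0,0,0],[0,0,0],[0,0,0]],"grip":[0.2,0.2,0.2,0.2,0.2]}'
python3 -m creep '{"translation":[[0,0,0.2],[0,0,0.4],[0,0,0.3],[0,0,0.15],[0,0,0.04]],"turn":[[0,0,0],[0,0,0],[0,0,0],[0,0,0],[0,0,0]],"grip":[0.2,0.2,0.2,0.2,0.2]}'
python3 -m creep '{"translation":[[0,0,0],[0,0,0],[0,0,0],[0,0,0]],"turn":[[0,0,0],[0,0,0],[0,0,0],[0,0,0]],"grip":[0.2,0.2,0.2,0.2]}'
```

```text
time_s: 13.35
tool_pos: [0.4481, 0.0667, 0.1189]
tool_rot: [179.9, -0.1, 90.0]
force: [-0.3, -1.0, -0.5]
grip_width: 0.0356
grasp_force: 12.0
time_s: 13.98
tool_pos: [0.5479, 0.0326, 0.116]
tool_rot: [-179.9, 0.1, 90.0]
force: [-0.1, 1.0, -1.4]
grip_width: 0.0353
grasp_force: 12.0
time_s: 14.6
tool_pos: [0.6479, -0.0005, 0.1157]
tool_rot: [-179.9, 0.1, 89.9]
force: [-0.7, -0.5, -0.5]
grip_width: 0.0357
grasp_force: 12.0
time_s: 15.22
tool_pos: [0.6464, 0.001, 0.0294]
tool_rot: [-179.9, -0.0, 90.0]
force: [-0.2, -0.8, -0.5]
grip_width: 0.0355
grasp_force: 12.0
time_s: 15.72
tool_pos: [0.6477, 0.0008, 0.031]
tool_rot: [180.0, -0.0, 90.0]
force: [0.2, 0.4, -0.4]
grip_width: 0.036
grasp_force: 12.0
```

```bash
python3 -m creep '{"translation":[[0,0,0.03],[0,0,0.025],[0,0,0],[0,0,0]],"turn":[[0,0,0],[0,0,0],[0,0,0],[0,0,0]],"grip":[0.2,0.2,0.2,0.2]}'
python3 -m creep '{"translation":[[0,0,0.012],[0,0,0],[0,0,0]],"turn":[[0,0,0],[0,0,0],[0,0,0]],"grip":[0.2,0.2,0.2]}'
```

```text
time_s: 16.23
tool_pos: [0.6474, 0.0007, 0.026]
tool_rot: [-180.0, 0.0, 90.0]
force: [-0.8, 0.0, -1.3]
grip_width: 0.0356
grasp_force: 12.0
time_s: 16.6
tool_pos: [0.6475, 0.0007, 0.0258]
tool_rot: [180.0, -0.0, 90.0]
force: [-3.8, 0.6, 5.2]
grip_width: 0.0355
grasp_force: 12.0
```

```bash
python3 -m creep '{"translation":[[0,0,0],[0,0,0],[0,0,0],[0,0,0],[0,0,-0.2]],"turn":[[0,0,0],[0,0,0],[0,0,0],[0,0,0],[0,0,0]],"grip":[0.45,0.6,0.75,0.75,0.75]}'
python3 -m creep '{"translation":[[0,0,-0.5],[0,0,-0.5],[0,0,-0.2],[0,0,0]],"turn":[[0,0,0],[0,0,0],[0,0,0],[0,0,0]],"grip":[1,1,1,1]}'
python3 -m creep '{"translation":[[-0.226,-0.28,0],[-0.226,-0.28,0],[-0.226,-0.28,0],[-0.226,-0.28,0]],"turn":[[0,0,0],[0,0,0],[0,0,0],[0,0,0]],"grip":[1,1,1,1]}'
python3 -m creep '{"translation":[[-0.226,-0.28,0],[-0.226,-0.28,0],[-0.226,-0.28,0],[-0.226,-0.28,0],[0,0,0]],"turn":[[0,0,0],[0,0,0],[0,0,0],[0,0,0],[0,0,0]],"grip":[1,1,1,1,1]}'
python3 chk.py 2 3
```

```text
time_s: 17.23
tool_pos: [0.6463, 0.0007, 0.0404]
tool_rot: [-179.8, 0.0, 90.0]
force: [0.4, -0.1, 0.2]
grip_width: 0.0638
grasp_force: 0.0
time_s: 17.73
tool_pos: [0.6483, 0.0007, 0.1387]
tool_rot: [179.8, -0.0, 90.0]
force: [0.3, -1.4, -0.3]
grip_width: 0.0859
grasp_force: 0.0
time_s: 18.23
tool_pos: [0.5559, -0.0719, 0.1353]
tool_rot: [-179.8, 0.0, 90.0]
force: [-0.7, 0.0, 0.1]
grip_width: 0.0866
grasp_force: 0.0
time_s: 18.85
tool_pos: [0.4657, -0.145, 0.1358]
tool_rot: [-179.8, -0.1, 89.8]
force: [0.3, 0.2, -0.7]
grip_width: 0.0868
grasp_force: 0.0
top 2 err mm [-2.2227  0.3371] z 0.0823191821475842 ext [0.0192 0.0201] 99
top 3 err mm [-1.6658  1.3047] z 0.09576639127471236 ext [0.0246 0.0236] 154
scene 2 err mm [-0.6261 -0.196 ] z 0.08184598144126376 ext [0.0208 0.0211] 155
scene 3 err mm [-1.0086 -0.3613] z 0.09559910174685417 ext [0.0251 0.0248] 248
[ 0.4679 -0.1432  0.1363]
```

```bash
python3 -m creep '{"translation":[[-0.01,0,0.3],[0,0,0.5],[0,0,0.5],[0,0,0.2],[0,0,0.03]],"turn":[[0,0,0],[0,0,0],[0,0,0],[0,0,0],[0,0,0]],"grip":[1,1,1,1,1]}'
python3 -m creep '{"translation":[[0,0,0],[0,0,0],[0,0,0],[0,0,0],[0,0,0]],"turn":[[0,0,0],[0,0,0],[0,0,0],[0,0,0],[0,0,0]],"grip":[0.9,0.7,0.6,0.5,0.4]}' 8
python3 -m creep '{"translation":[[0,0,0],[0,0,0],[0,0,0],[0,0,0],[0,0,0]],"turn":[[0,0,0],[0,0,0],[0,0,0],[0,0,0],[0,0,0]],"grip":[0.3,0.2,0.15,0.15,0.15]}'
```

```text
time_s: 19.58
tool_pos: [0.468, -0.1444, 0.014]
tool_rot: [-179.9, 0.0, 90.0]
force: [-0.1, 0.5, -0.3]
grip_width: 0.087
grasp_force: 0.0
time_s: 20.2
tool_pos: [0.4683, -0.1446, 0.015]
tool_rot: [180.0, -0.0, 90.0]
force: [0.6, -0.1, 1.1]
grip_width: 0.0463
grasp_force: 0.0
time_s: 20.82
tool_pos: [0.4683, -0.1447, 0.0148]
tool_rot: [180.0, -0.0, 90.0]
force: [-0.2, 0.2, 0.2]
grip_width: 0.0289
grasp_force: 8.0
```

```bash
python3 -m creep '{"translation":[[0,0,-0.2],[0,0,-0.5],[0,0,-0.5],[0,0,-0.3],[0,0,0]],"turn":[[0,0,0],[0,0,0],[0,0,0],[0,0,0],[0,0,0]],"grip":[0.15,0.15,0.15,0.15,0.15]}'
python3 -m creep '{"translation":[[0.141,0.11,0],[0.2815,0.2205,0],[0.2815,0.2205,0],[0.2815,0.2205,0],[0.2815,0.2205,0]],"turn":[[0,0,0],[0,0,0],[0,0,0],[0,0,0],[0,0,0]],"grip":[0.15,0.15,0.15,0.15,0.15]}'
python3 -m creep '{"translation":[[0.2815,0.2205,0],[0.2815,0.2205,0],[0.2815,0.2205,0],[0.2815,0.2205,0],[0.2815,0.2205,0]],"turn":[[0,0,0],[0,0,0],[0,0,0],[0,0,0],[0,0,0]],"grip":[0.15,0.15,0.15,0.15,0.15]}'
python3 -m creep '{"translation":[[0.141,0.11,0],[0,0,0],[0,0,0]],"turn":[[0,0,0],[0,0,0],[0,0,0]],"grip":[0.15,0.15,0.15]}'
python3 -m creep '{"translation":[[0,0,0.3],[0,0,0.5],[0,0,0.4],[0,0,0.14],[0,0,0.04]],"turn":[[0,0,0],[0,0,0],[0,0,0],[0,0,0],[0,0,0]],"grip":[0.15,0.15,0.15,0.15,0.15]}'
python3 -m creep '{"translation":[[0,0,0],[0,0,0],[0,0,0],[0,0,0]],"turn":[[0,0,0],[0,0,0],[0,0,0],[0,0,0]],"grip":[0.15,0.15,0.15,0.15]}'
```

```text
time_s: 21.45
tool_pos: [0.4699, -0.1451, 0.1373]
tool_rot: [179.7, -0.0, 90.0]
force: [-0.1, 0.3, -1.0]
grip_width: 0.0289
grasp_force: 8.0
time_s: 22.08
tool_pos: [0.5489, -0.0409, 0.1342]
tool_rot: [-180.0, 0.0, 90.1]
force: [-0.0, -1.3, -1.0]
grip_width: 0.0288
grasp_force: 8.0
time_s: 22.7
tool_pos: [0.6367, 0.072, 0.1337]
tool_rot: [-179.9, 0.0, 90.1]
force: [-0.1, 0.1, -0.1]
grip_width: 0.0288
grasp_force: 8.0
time_s: 23.08
tool_pos: [0.6442, 0.0792, 0.1346]
tool_rot: [-180.0, 0.0, 89.9]
force: [-0.1, 0.4, -0.2]
grip_width: 0.0286
grasp_force: 8.0
time_s: 23.7
tool_pos: [0.6446, 0.0797, 0.0246]
tool_rot: [180.0, 0.0, 89.9]
force: [-0.2, 0.3, -0.2]
grip_width: 0.0285
grasp_force: 8.0
time_s: 24.2
tool_pos: [0.6449, 0.0806, 0.0248]
tool_rot: [180.0, -0.0, 90.0]
force: [-0.3, -1.0, -0.8]
grip_width: 0.029
grasp_force: 8.0
```

Down 6 mm to contact, release, then over to S at (.483, -.0414).

```bash
python3 -m creep '{"translation":[[0,0,0.04],[0,0,0.025],[0,0,0],[0,0,0]],"turn":[[0,0,0],[0,0,0],[0,0,0],[0,0,0]],"grip":[0.15,0.15,0.15,0.15]}'
python3 -m creep '{"translation":[[0,0,0.012],[0,0,0],[0,0,0]],"turn":[[0,0,0],[0,0,0],[0,0,0]],"grip":[0.15,0.15,0.15]}'
```

```text
time_s: 24.7
tool_pos: [0.6446, 0.0805, 0.0191]
tool_rot: [-180.0, 0.0, 90.0]
force: [0.1, 0.3, -1.3]
grip_width: 0.0288
grasp_force: 8.0
time_s: 25.08
tool_pos: [0.6448, 0.0805, 0.0188]
tool_rot: [180.0, -0.0, 90.0]
force: [-1.9, -0.4, 5.7]
grip_width: 0.0287
grasp_force: 8.0
```

```bash
python3 -m creep '{"translation":[[0,0,0],[0,0,0],[0,0,0],[0,0,0],[0,0,-0.2]],"turn":[[0,0,0],[0,0,0],[0,0,0],[0,0,0],[0,0,0]],"grip":[0.4,0.55,0.7,0.7,0.7]}'
python3 -m creep '{"translation":[[0,0,-0.5],[0,0,-0.5],[0,0,-0.3],[0,0,0]],"turn":[[0,0,0],[0,0,0],[0,0,0],[0,0,0]],"grip":[1,1,1,1]}'
python3 -m creep '{"translation":[[-0.2177,-0.289,0],[-0.2177,-0.289,0],[-0.2177,-0.289,0],[-0.2177,-0.289,0]],"turn":[[0,0,0],[0,0,0],[0,0,0],[0,0,0]],"grip":[1,1,1,1]}'
python3 -m creep '{"translation":[[-0.2177,-0.289,0],[-0.2177,-0.289,0],[-0.2177,-0.289,0],[0,0,0],[0,0,0]],"turn":[[0,0,0],[0,0,0],[0,0,0],[0,0,0],[0,0,0]],"grip":[1,1,1,1,1]}'
python3 chk.py 1
```

```text
time_s: 25.7
tool_pos: [0.6434, 0.0804, 0.0335]
tool_rot: [-179.8, 0.0, 90.0]
force: [0.7, 0.0, -0.4]
grip_width: 0.0597
grasp_force: 0.0
time_s: 26.2
tool_pos: [0.6466, 0.0804, 0.1419]
tool_rot: [179.7, -0.1, 90.0]
force: [-0.2, -0.0, -0.4]
grip_width: 0.086
grasp_force: 0.0
time_s: 26.7
tool_pos: [0.5507, 0.0102, 0.1374]
tool_rot: [-179.9, 0.0, 90.0]
force: [0.2, -0.7, -0.3]
grip_width: 0.0868
grasp_force: 0.0
time_s: 27.32
tool_pos: [0.483, -0.0408, 0.1381]
tool_rot: [180.0, -0.0, 90.0]
force: [0.4, -0.2, -0.8]
grip_width: 0.0866
grasp_force: 0.0
top 1 err mm [-0.4499  0.7231] z 0.06847009357862333 ext [0.0155 0.0151] 63
scene 1 err mm [ 0.4998 -0.5882] z 0.06782648104912146 ext [0.0171 0.0169] 89
[ 0.4833 -0.0407  0.1381]
```

```bash
python3 -m creep '{"translation":[[-0.008,0,0.3],[0,0,0.5],[0,0,0.4],[0,0,0.2],[0,0,0.1]],"turn":[[0,0,0],[0,0,0],[0,0,0],[0,0,0],[0,0,0]],"grip":[1,1,1,1,1]}'
python3 -m creep '{"translation":[[0,0,0.06],[0,0,0.04],[0,0,0.02],[0,0,0],[0,0,0]],"turn":[[0,0,0],[0,0,0],[0,0,0],[0,0,0],[0,0,0]],"grip":[0.9,0.7,0.6,0.5,0.4]}' 6
python3 -m creep '{"translation":[[0,0,0],[0,0,0],[0,0,0],[0,0,0],[0,0,0]],"turn":[[0,0,0],[0,0,0],[0,0,0],[0,0,0],[0,0,0]],"grip":[0.3,0.2,0.1,0.1,0.1]}'
python3 -m creep '{"translation":[[0,0,0],[0,0,0]],"turn":[[0,0,0],[0,0,0]],"grip":[0.1,0.1]}'
```

```text
time_s: 28.05
tool_pos: [0.4829, -0.0419, 0.0176]
tool_rot: [-180.0, 0.0, 90.0]
force: [0.1, 0.1, -0.2]
grip_width: 0.0869
grasp_force: 0.0
time_s: 28.68
tool_pos: [0.483, -0.042, 0.0089]
tool_rot: [180.0, -0.0, 90.0]
force: [0.1, -0.5, 0.3]
grip_width: 0.046
grasp_force: 0.0
time_s: 29.3
tool_pos: [0.4829, -0.042, 0.0087]
tool_rot: [180.0, -0.0, 90.0]
force: [-0.3, 0.6, 0.1]
grip_width: 0.0214
grasp_force: 6.0
time_s: 29.55
tool_pos: [0.4829, -0.042, 0.0087]
tool_rot: [180.0, -0.0, 90.0]
force: [0.1, 0.3, 0.6]
grip_width: 0.0215
grasp_force: 6.0
```

```bash
python3 -m creep '{"translation":[[0,0,-0.2],[0,0,-0.4],[0,0,-0.4],[0,0,-0.2],[0,0,0]],"turn":[[0,0,0],[0,0,0],[0,0,0],[0,0,0],[0,0,0]],"grip":[0.1,0.1,0.1,0.1,0.1]}'
python3 -m creep '{"translation":[[0.14,0.11,0],[0.281,0.219,0],[0.281,0.219,0],[0.281,0.219,0],[0.281,0.219,0]],"turn":[[0,0,0],[0,0,0],[0,0,0],[0,0,0],[0,0,0]],"grip":[0.1,0.1,0.1,0.1,0.1]}'
python3 -m creep '{"translation":[[0.281,0.219,0],[0.281,0.219,0],[0.281,0.219,0],[0.281,0.219,0],[0.14,0.11,0]],"turn":[[0,0,0],[0,0,0],[0,0,0],[0,0,0],[0,0,0]],"grip":[0.1,0.1,0.1,0.1,0.1]}'
python3 -m creep '{"translation":[[0,0,0],[0,0,0]],"turn":[[0,0,0],[0,0,0]],"grip":[0.1,0.1]}'
python3 -m creep '{"translation":[[0,0,0.2],[0,0,0.4],[0,0,0.3],[0,0,0.13],[0,0,0.05]],"turn":[[0,0,0],[0,0,0],[0,0,0],[0,0,0],[0,0,0]],"grip":[0.1,0.1,0.1,0.1,0.1]}'
python3 -m creep '{"translation":[[0,0,0],[0,0,0],[0,0,0],[0,0,0]],"turn":[[0,0,0],[0,0,0],[0,0,0],[0,0,0]],"grip":[0.1,0.1,0.1,0.1]}'
```

```text
time_s: 30.18
tool_pos: [0.4837, -0.0418, 0.1058]
tool_rot: [179.8, -0.1, 90.0]
force: [0.8, 0.7, 0.0]
grip_width: 0.0216
grasp_force: 6.0
time_s: 30.8
tool_pos: [0.5616, 0.0608, 0.1027]
tool_rot: [-179.8, 0.1, 90.0]
force: [0.3, 0.2, 1.2]
grip_width: 0.0218
grasp_force: 6.0
time_s: 31.42
tool_pos: [0.6402, 0.1627, 0.1021]
tool_rot: [-179.8, 0.0, 90.1]
force: [-1.8, 0.4, -0.3]
grip_width: 0.0218
grasp_force: 6.0
time_s: 31.68
tool_pos: [0.64, 0.1587, 0.1041]
tool_rot: [-179.9, 0.1, 89.9]
force: [-0.3, -0.9, -0.2]
grip_width: 0.0217
grasp_force: 6.0
time_s: 32.3
tool_pos: [0.6402, 0.1597, 0.0176]
tool_rot: [-180.0, 0.0, 90.0]
force: [0.6, 0.1, 0.2]
grip_width: 0.0216
grasp_force: 6.0
time_s: 32.8
tool_pos: [0.6409, 0.1603, 0.0187]
tool_rot: [180.0, -0.0, 90.0]
force: [0.5, -0.5, -1.1]
grip_width: 0.022
grasp_force: 6.0
```

```bash
python3 -m creep '{"translation":[[0,0,0.04],[0,0,0.025],[0,0,0],[0,0,0]],"turn":[[0,0,0],[0,0,0],[0,0,0],[0,0,0]],"grip":[0.1,0.1,0.1,0.1]}'
python3 -m creep '{"translation":[[0,0,0.012],[0,0,0],[0,0,0]],"turn":[[0,0,0],[0,0,0],[0,0,0]],"grip":[0.1,0.1,0.1]}'
```

```text
time_s: 33.3
tool_pos: [0.6405, 0.1602, 0.0129]
tool_rot: [-180.0, 0.0, 90.0]
force: [0.2, 0.3, -0.2]
grip_width: 0.0218
grasp_force: 6.0
time_s: 33.67
tool_pos: [0.6407, 0.1602, 0.0127]
tool_rot: [180.0, -0.0, 90.0]
force: [-2.4, -0.8, 4.9]
grip_width: 0.0216
grasp_force: 6.0
```

```bash
python3 -m creep '{"translation":[[0,0,0],[0,0,0],[0,0,0],[0,0,0],[0,0,-0.2]],"turn":[[0,0,0],[0,0,0],[0,0,0],[0,0,0],[0,0,0]],"grip":[0.3,0.5,0.65,0.65,0.65]}'
python3 -m creep '{"translation":[[0,0,-0.5],[0,0,-0.5],[0,0,-0.5],[0,0,-0.2],[0,0,0]],"turn":[[0,0,0],[0,0,0],[0,0,0],[0,0,0],[0,0,0]],"grip":[0.8,0.8,0.8,0.8,0.8]}'
python3 -m creep '{"translation":[[0,-0.4,0],[0,-0.5,0],[0,-0.5,0],[0,-0.5,0],[0,-0.2,0]],"turn":[[0,0,0],[0,0,0],[0,0,0],[0,0,0],[0,0,0]],"grip":[0.8,0.8,0.8,0.8,0.8]}'
python3 -m creep '{"translation":[[0,0,0],[0,0,0]],"turn":[[0,0,0],[0,0,0]],"grip":[0.8,0.8]}'
python3 chk.py 0 1 2 3
python3 -c "
import cv2
a=cv2.imread('pics/last_top.png')[140:345,195:450];b=cv2.imread('pics/last_scene.png')[200:400,245:505]
cv2.imwrite('pics/fin_t.png',cv2.resize(a,None,fx=2.9,fy=2.9,interpolation=2));cv2.imwrite('pics/fin_s.png',cv2.resize(b,None,fx=3,fy=3,interpolation=2))"
```

```text
time_s: 34.3
tool_pos: [0.6394, 0.1599, 0.0272]
tool_rot: [-179.8, 0.1, 90.0]
force: [0.6, -0.2, 0.0]
grip_width: 0.0544
grasp_force: 0.0
time_s: 34.92
tool_pos: [0.6413, 0.1602, 0.1656]
tool_rot: [179.9, -0.1, 90.0]
force: [-0.2, -0.2, 0.2]
grip_width: 0.0694
grasp_force: 0.0
time_s: 35.55
tool_pos: [0.4692, 0.1603, 0.1621]
tool_rot: [-179.8, 0.0, 90.1]
force: [-0.1, -0.7, 0.3]
grip_width: 0.0696
grasp_force: 0.0
time_s: 35.8
tool_pos: [0.4729, 0.1601, 0.1635]
tool_rot: [-180.0, 0.0, 90.0]
force: [1.4, 0.2, 0.1]
grip_width: 0.0696
grasp_force: 0.0
top 0 err mm [-1.5218 -0.2629] z 0.05444992261352525 ext [0.0138 0.0134] 49
top 1 err mm [-0.9053  0.4897] z 0.06878157335231047 ext [0.0171 0.0155] 65
top 2 err mm [-2.0691  0.3019] z 0.08238690818283143 ext [0.0189 0.0202] 99
top 3 err mm [-1.8967  1.3836] z 0.09622357939990311 ext [0.0248 0.0238] 149
scene 0 err mm [-0.1772 -1.1615] z 0.05365298582461614 ext [0.0146 0.0145] 60
scene 1 err mm [ 0.1401 -0.9102] z 0.06777045333925773 ext [0.0161 0.0168] 88
scene 2 err mm [-0.4911 -0.8508] z 0.08177657162597046 ext [0.0207 0.0221] 159
scene 3 err mm [-0.7416  0.0537] z 0.09573743830013104 ext [0.0247 0.0252] 250
[0.4732 0.1599 0.1637]
```

View pics/fin_t.png

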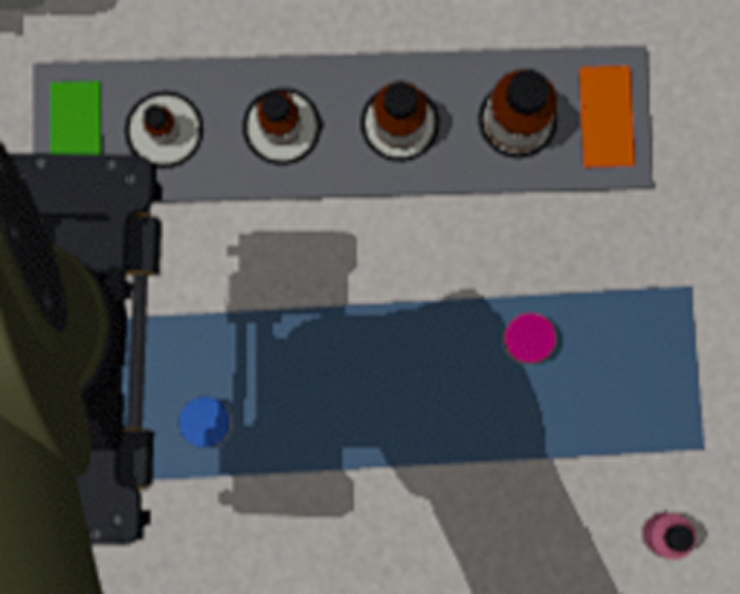

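View pics/fin_s.png

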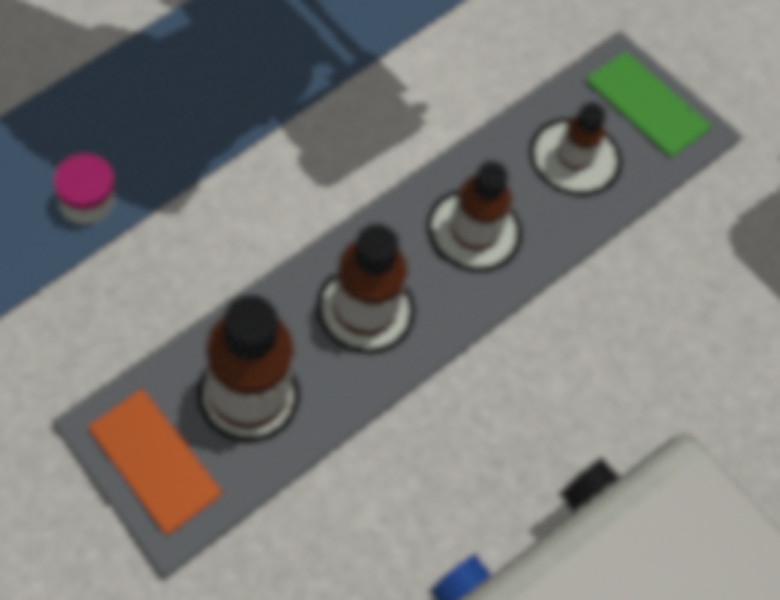

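All four stand upright and centred on their marks: S next to green at crop (578,155), then M (476,230), L (367,310) and XL next to orange at (249,395). The pots and the pink bottle haven't moved, and the gripper is clear.

```bash
python3 -c "
from cell import env
print(env.sign_off())"
```

```text
the job is handed in; nothing more can be done
None
```

The four amber bottles stand upright and released on the marks, smallest by the green tile to largest by the orange one, each within about 2.5 mm of its mark's centre by the cameras; the job was handed in at about 36 s.

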